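# Reset the heat shield's stay to the red mark

## Robot

A 6-joint arm with a two-finger parallel gripper is mounted at the origin on the work surface. World frame = base frame: x ahead of the robot, y to its left, z up, the work surface at z = 0. Lengths are in mm, angles in rad, forces in N, time in s.
With the tool pointing down it reaches from about 350 to 925 mm from the base axis. Payload 6.4 kg.
Tool frame: the origin (TCP) lies midway between the tips of the shut fingers; the grasp point (between the pads) lies 19 mm behind it; z points along the fingers, y is the line along which they close (so a half turn about z gives the same grasp; the last joint's range is limited). The gripper opens to 85 mm and grips with 20 to 120 N. Pads are 22 mm wide; open, the fingers measure 114 mm over their backs; the gripper's body (76 mm by 85 mm) begins 54 mm behind the grasp point. The pads swing forward as they close: fully open they stand 13 mm farther back than shut.
Start: joints at [1.141, 0.245, 1.558, -0, 1.339, -0.174], TCP at [164.459, 628.862, 231.29] pointing down, gripper open.
Joint ranges: [-3.13, 3.13], [-1.02, 2.26], [0.13, 2.54], [-0.95, 4.09], [0.21, 2.88], [-2.74, 2.74]. Speed limits (rad/s): [2.57, 2.57, 3.14, 3.14, 3.14, 3.14].

## Interface

Orientations are given as a rotation vector (axis times angle).
In Python, from rig import sense, capture, finish_job gives the robot as it stands.
- The arm moves only by the tool drive_tool, never from a script. Its argument "targets" is a list of rows, each an object of numbers: "grip": the opening in per cent of the stroke, from 0 (shut) to 100 (fully open); "tx", "ty", "tz": the shift along the tool's x, y, z in cm; "twist": the turn about the tool's z in rad. A call has 1 to 12 rows; each row is the pose to reach, as a shift and turn from the pose commanded when the call began, along the tool's axes at that moment; what a row does not reach only later rows make up. A row lasts 1/12 s, in which the tool goes at most 41.7 mm and 7.16 degrees, less where a joint would pass 70% of its speed; a pose out of reach is approached as far as the arm can. A call with a gripper value outside its range is refused whole. The fingers move at their own pace and stop on an object; the grip force is fixed at half the most. Time passes only in rows, so rows that repeat a pose let the fingers close. It gives the time, the measured TCP pose, the force, the opening and the grip force at its end, in the units of the state.
- sense(): the state, without advancing time (a new reading comes with each control period).
- capture(name): name is "scene" or "top" or "wrist"; returns a dict with "frame" (400x640x3 uint8, blue, green, red), "intrinsics" (3x3 intrinsics, pixels), "R" (3x3) and "t" (3): a world point X has camera coordinates R X + t; the wrist camera has in their place "mount" (4x4, takes a point from camera to tool coordinates, whose origin is the TCP and whose axes are the flange's). Camera axes: x right, y down, z forward; pixel columns grow to the right and rows downward; lengths in mm; the calibration is good to about 2 mm. The wrist camera is an equidistant fisheye: a pixel r from the principal point sees the ray r / f radians off the axis. A picture is of the moment at which its call begins: read the wrist's pose just before it. There is no depth.
- finish_job(): hands the job in; it is judged then, once.
The state is a dict: "time": time; "q": joint angles; "qvel": joint speeds; "tau": joint torques, N m; "eef_pos": TCP position; "tool_rot": TCP orientation; "wrist_force": force on the tool from outside, world axes, zero at the start; "wrist_torque": the same for the moment, N m; "grip_width": opening from 0.0 (shut) to 1.0 (fully open); "grip_force": force on a finger pad.
Only numpy, scipy, OpenCV 4.12 (cv2) and the standard library are available. Lean on these libraries where they do the work, as an engineer would, in place of code of your own. Each camera call takes 0.05 s, during which the arm holds its last target. There are 200 camera calls.

## Task

The swinging heat shield on the glassblower's bench is held by a perforated stay hooked over a pin. Lift the stay off the pin by its wooden knob, swing the shield with it until the yellow pointer stands over the red mark, and lower the stay's matching hole over the pin until it is fully home on the shoulder; then let go. Keep hold of the stay while it is off the pin, because the shield is sprung and must not swing over to its inner stop; do not force or hammer the stay on the pin, and leave the jar, paperweight and paddle alone.

Things in the scene. Friction and masses are not known exactly. Their poses are not given: they have to be found in the camera images.
- sill: Dark steel base plate, x -160 to 170, y -40 to 290, z 0 to 12 mm. Origin on the bench under the pin's nominal place; z up. There stands a steel shoulder, 30 mm across, up to z 30, that carries the stay, and on it a flat-topped brass pin, 9 mm across, up to z 44. Their bolt hole is oversize: they stand 2 to 3.5 mm off in x and in y, either way. Hinge post (20 mm across, 222 high) at (-112.0, 165.7).
- shield_hinge (a point): A point on the shield's vertical hinge axis, 200 mm from the pin's nominal axis; 12 mm above the bench.
- shield (a joint): Angle of the shield about its vertical hinge, rad: about 0 at the start, with hole b on the pin and the shield pointing along the sill's +x; positive swings the shield away from the pin (counter-clockwise from above). Stops at -0.5 (inner) and +0.5. A spring of about 0.3 Nm swings it to the inner stop. Hole a on the pin gives about -0.269, hole c +0.283.
- pointer (a point): Lower tip of the yellow pointer at the free end of the shield, 250 mm from the hinge axis, 18 mm above the bench. The shield is an upright black steel plate 4 mm thick, from 55 to 205 mm above the bench.
- stay: The stay: a flat aluminium bar 32 mm wide, 6 mm thick and 287 mm long, with three holes: a and c of 10.6 mm, b a wide eye of 20 mm. Its origin lies on the underside, at its pivot under the shield, 150 mm from the shield's hinge axis and 30 mm above the bench; x runs along the bar from the pivot to the knob, z up through the bar. At the start it lies level on the pin's shoulder with hole b over the pin.
- hole_a (a point): Centre of the inner hole at the bar's underside, 130 mm from the pivot. Fully home it is 30 mm above the bench.
- hole_b (a point): Centre of the middle hole at the underside, 170 mm from the pivot.
- hole_c (a point): Centre of the outer hole at the underside, 210 mm from the pivot. Fully home it is 30 mm above the bench.
- knob (a point): Middle of the wooden knob on the stay, 255 mm from the pivot: an upright cylinder 22 mm across that rises 45 mm above the bar's top; this point is 31 mm above the bar's underside. At its pivot the stay swivels freely but tilts up (0 to 0.6 rad) against its weight, about 1 to 1.5 N here; let go, it falls.
- red_mark: Red disc, 28 mm across and 2 mm thick, on the base plate; origin at its centre. It marks where the pointer must finally stand. It lies under the pointer's place for either the inner hole (nearer the pin) or the outer hole (farther from the pin).
- white_mark: White disc of the same size at the other of the two places; not wanted now.
- frit_jar: Green glass jar with a steel cap, 60 mm across, 85 mm high; leave alone. Origin at its foot.
- paperweight: Amber glass paperweight, 66 mm across, 52 mm high; leave alone. Origin at its foot.
- paddle: Wooden paddle lying flat, 220 x 60 x 12 mm; leave alone. Origin on the bench, near its middle.

How it is judged (in metres and radians):
On the way, in this order (a step that is already met when the one before it is completed fails the run):
1. the stay is lifted clear off the pin (height (world z) of hole_b above 0.045 m), for 0.2 s.
2. the pointer stands over the red mark and the matching hole is fully home over the pin (((horizontal distance between hole_a and sill below 0.008 m and height (world z) of hole_a below 0.033 m) or (horizontal distance between hole_c and sill below 0.008 m and height (world z) of hole_c below 0.033 m)) and horizontal distance between pointer and red_mark below 0.016 m), for 0.2 s.
At the end, for the whole second after the job is handed in: The inner or outer hole is over the pin (within 8 mm sideways of its nominal axis, its underside less than 33 mm above the bench), the pointer is within 16 mm of the red mark's centre, the shield is at rest and nothing is touched (all of step 2 and velocity of joint shield between -0.05 and 0.05 rad/s).
It fails at once if the raised stay is forced on the pin (over 25 N while hole b is over 35 mm above the bench) (height (world z) of hole_b above 0.035 m and contact force between stay and pin_c0 above 25 N).
It fails at once if the shield swings over to its inner stop (value of joint shield below -0.46 rad).
It fails at once if the jar is moved over 20 mm (distance of frit_jar from where it was at the start of the episode above 0.02 m).
It fails at once if the paperweight is moved over 20 mm (distance of paperweight from where it was at the start of the episode above 0.02 m).
It fails at once if the paddle is moved over 20 mm (distance of paddle from where it was at the start of the episode above 0.02 m).
It also fails if it takes over 72 s, if anything falls off the work surface, if the arm or the gripper's body presses on something with over 40 N, if the wrist force passes 120 N, or if a joint passes its speed limit or range.

## Working session

There is one attempt and no reset: what is moved stays moved. The work goes in short steps, Python scripts to look and compute and a tool call to move; the robot and the scene stay as the last step left them, time stands still between calls to the robot, and variables do not carry over. Pictures are saved under pics/ and viewed, at most 11 in all, crops included, and the job is handed in when it is done.

Besides the shell and the picture viewer there is one more tool, called after "Request:" as a command line: name --argument value ..., lists and objects as JSON in quotes. drive_tool: Moves the arm, as the interface text tells. Its arguments: {"type":"object","properties":{"targets":{"type":"array"}},"required":["targets"]}

```bash
mkdir -p pics
cat > h.py <<'E'
import numpy as np, cv2
from rig import sense, capture, finish_job
from scipy.spatial.transform import Rotation as Ro
def ray(c,u,v,z):
    K=np.array(c["intrinsics"]);R=np.array(c["R"]);t=np.array(c["t"]).ravel()
    d=R.T@np.linalg.solve(K,[u,v,1.]);o=-R.T@t
    return o+d*(z-o[2])/d[2]
def wray(c,s,u,v,z):
    K=np.array(c["intrinsics"]);M=np.array(c["mount"])
    x=(np.array([u,v])-K[:2,2])/[K[0,0],K[1,1]];th=np.linalg.norm(x)
    d=np.r_[x/th*np.sin(th) if th>1e-9 else x,np.cos(th)]
    T=Ro.from_rotvec(s["tool_rot"]).as_matrix()
    d=T@M[:3,:3]@d;o=T@M[:3,3]+np.array(s["eef_pos"])
    return o+d*(z-o[2])/d[2]
def proj(c,X):
    p=np.array(c["intrinsics"])@(np.array(c["R"])@np.array(X)+np.array(c["t"]).ravel());return p[:2]/p[2]
E
python3 - <<'E'
from h import *
s=sense();print(s)
for n in("top","scene"):
    c=capture(n);cv2.imwrite(f"pics/{n}0.png",c["frame"]);print(n,c["intrinsics"],-np.array(c["R"]).T@np.array(c["t"]).ravel())
E
```

```text
{'time': 0.0, 'q': array([ 1.14091465e+00,  2.45837072e-01,  1.55900100e+00,  1.87479249e-05,
        1.33870427e+00, -1.74101049e-01]), 'qvel': array([ 1.31779797e-03, -5.96859389e-04,  3.59271189e-04, -1.80863107e-04,
       -4.40244943e-04,  9.76644308e-05]), 'tau': array([ 1.25904458e-03, -4.29515648e+01, -3.26127505e+01, -1.17959830e-04,
        5.47834032e-03, -6.57422703e-06]), 'eef_pos': array([164.20692414, 628.34525586, 230.17260969]), 'tool_rot': array([-4.00615304e-01, -3.11534119e+00,  2.91489822e-03]), 'wrist_force': array([-0.23415836, -0.27870856, -0.33046871]), 'wrist_torque': array([ 0.0363958 , -0.03511447,  0.03972906]), 'grip_force': 0.0, 'grip_width': 0.9999099846268771}
top [[500.50884244   0.         315.91251482]
 [  0.         500.50884244 191.52625975]
 [  0.           0.           1.        ]] [ 364.0609734   -32.6698894  1108.20337353]
scene [[381.43703558   0.         319.93228197]
 [  0.         381.43703558 202.02077371]
 [  0.           0.           1.        ]] [ 855.76481529 -397.66169215  637.46433226]
```

View pics/top0.png

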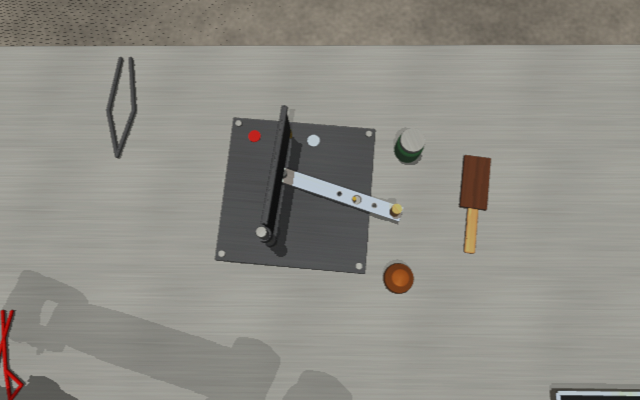

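View pics/scene0.png

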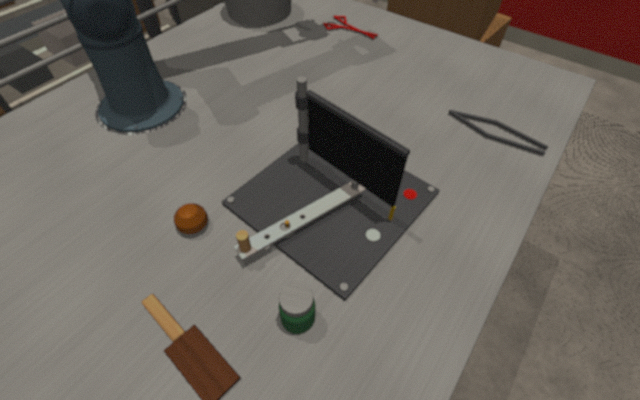

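The top view shows the red mark at (254,136), the white mark at (313,140), the pin at about (356,199) and the knob at about (397,210). Red is farther from the pin, so the matching hole is c.

```bash
cat >> h.py <<'E'
def sillfit(c):
    px=[(238,123),(369,133),(359,266),(221,254)]
    g=cv2.cvtColor(c["frame"],cv2.COLOR_BGR2GRAY)
    P=[]
    for u,v in px:
        w=g[v-6:v+7,u-6:u+7].astype(float);w=(w>110)*1.;yy,xx=np.mgrid[-6:7,-6:7]
        P.append(ray(c,u+(w*xx).sum()/w.sum(),v+(w*yy).sum()/w.sum(),13)[:2])
    P=np.array(P);ctr=P.mean(0)
    ex=(P[0]+P[1]-P[2]-P[3]);ey=(P[0]+P[3]-P[1]-P[2])
    a=np.arctan2(ex[1],ex[0]);b=np.arctan2(-ey[0],ey[1])
    d=(b-a+np.pi)%(2*np.pi)-np.pi;a+=d/2
    R=np.array([[np.cos(a),-np.sin(a)],[np.sin(a),np.cos(a)]])
    return ctr-R@[5,125],R,a,P
E
python3 - <<'E'
from h import *
c=capture("top");o,R,a,P=sillfit(c);print("sill",o,a,P)
f=c["frame"].astype(int);B,G,Rr=f[...,0],f[...,1],f[...,2]
def cen(m,x0,x1,y0,y1):
    k=np.zeros_like(m);k[y0:y1,x0:x1]=m[y0:y1,x0:x1];y,x=np.nonzero(k);return x.mean(),y.mean(),len(x)
r=cen((Rr>120)&(G<70),235,275,120,150);w=cen((B>150)&(G>150),303,325,130,150)
loc=lambda X:R.T@(X[:2]-o)
for n,p in(("red",r),("white",w)):
    X=ray(c,p[0],p[1],14);print(n,p,X,loc(X))
h=np.array([-112,165.7])
for t in(-.269,0,.283):print(t,"pointer",h+250*np.array([np.cos(t),np.sin(t)]),"pivot",h+150*np.array([np.cos(t),np.sin(t)]))
y=cen((Rr>150)&(B<Rr-50),385,408,200,220);X=ray(c,y[0],y[1],81);print("knob",y,X,loc(X))
cv2.imwrite("pics/top_crop.png",cv2.resize(c["frame"][150:230,270:420],None,fx=5,fy=5,interpolation=2))
s=sense();wc=capture("wrist");cv2.imwrite("pics/w0.png",wc["frame"]);print(Ro.from_rotvec(s["tool_rot"]).as_matrix())
E
```

```text
sill [569.20144938 -91.42560846] -0.08714142715495815 [[ 749.24542027  171.70282544]
 [ 724.276303   -133.70207149]
 [ 420.04608793 -105.75623531]
 [ 446.67768928  198.41521782]]
red (np.float64(253.94957983193277), np.float64(135.48739495798318), 119) [714.35724829 131.69531427  14.        ] [125.18654026 234.90739081]
white (np.float64(313.0810810810811), np.float64(140.05405405405406), 111) [703.58664394  -3.67444793  14.        ] [126.23819449  99.11389884]
-0.269 pointer [129.00928647  99.25811685] pivot [ 32.60557188 125.83487011]
0 pointer [138.  165.7] pivot [ 38.  165.7]
0.283 pointer [128.05551197 235.50939174] pivot [ 32.03330718 207.58563504]
knob (np.float64(396.3974358974359), np.float64(208.26923076923077), 78) [ 535.61443422 -179.38956551   81.        ] [-25.80396499 -90.55330319]
[[-9.67467209e-01  2.52995671e-01 -6.24385701e-04]
 [ 2.52996309e-01  9.67466277e-01 -1.36792251e-03]
 [ 2.57993636e-04 -1.48138745e-03 -9.99998869e-01]]
```

View pics/top_crop.png

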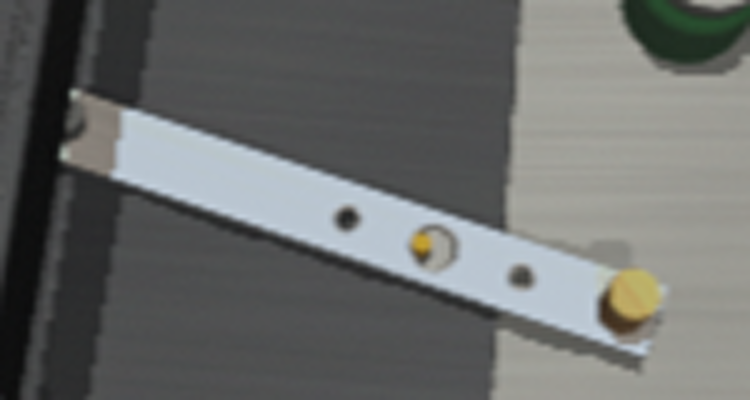

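View pics/w0.png

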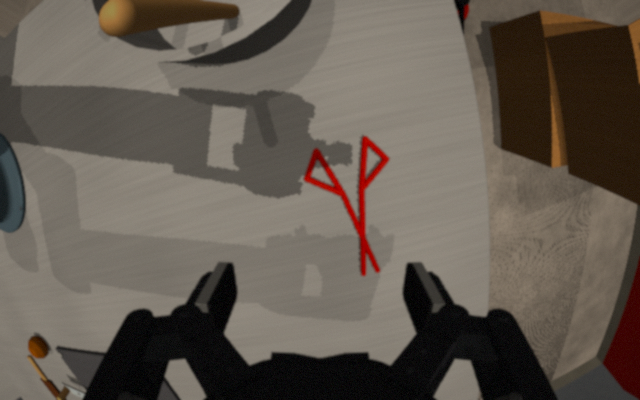

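The crop shows the brass pin at the pivot-side edge of the wide eye (full-frame pixel about 354.2,198.6). The wrist view shows only bench and fingers. I'm moving toward the knob, going up first.

Request:
drive_tool --targets '[{"tz":-4},{"tz":-7.5},{"tx":-2.5,"ty":-3,"tz":-7.5,"twist":0.08},{"tx":-5,"ty":-6.1,"tz":-7.5,"twist":0.16},{"tx":-7.5,"ty":-9.2,"tz":-7.5,"twist":0.24},{"tx":-10,"ty":-12.2,"tz":-7.5,"twist":0.32},{"tx":-12.5,"ty":-15.2,"tz":-7.5,"twist":0.4},{"tx":-15,"ty":-18.3,"tz":-7.5,"twist":0.48},{"tx":-17.5,"ty":-21.3,"tz":-7.5,"twist":0.56},{"tx":-20,"ty":-24.4,"tz":-7.5,"twist":0.64},{"tx":-22.5,"ty":-27.4,"tz":-7.5,"twist":0.72},{"tx":-25,"ty":-30.5,"tz":-7.5,"twist":0.8}]'

```text
schema error: expected keys grip, tx, ty, tz, twist
```

```bash
cat >> h.py <<'E'
def to(X,ang):
    s=sense();T=Ro.from_rotvec(s["tool_rot"]).as_matrix();p=np.array(s["eef_pos"])
    d=T.T@(np.array(X)-p)/10;ya=np.arctan2(T[1,1],T[0,1]);tw=-((ang-ya+np.pi)%(2*np.pi)-np.pi)
    print("at",p.round(1),"yaw",ya.round(3),"move cm",d.round(2),"twist",round(tw,3),"t",s["time"],"F",np.round(s["wrist_force"],1),"grip",s["grip_width"],s["grip_force"])
E
python3 - <<'E'
from h import *
to([535.6,-179.4,240],-0.312)
c=capture("top");X=ray(c,354.2,198.6,44);print("pin",X)
E
```

```text
at [164.3 628.6 230.6] yaw 1.315 move cm [-56.36 -68.77  -0.87] twist 1.627 t 0.2 F [-0.3  0.8  0.2] grip 1.0006975566562455 0.0
pin [562.64093447 -94.32074697  44.        ]
```

Request:
drive_tool --targets '[{"grip":100,"tx":0,"ty":0,"tz":-4,"twist":0},{"grip":100,"tx":0,"ty":0,"tz":-7.5,"twist":0},{"grip":100,"tx":-2.5,"ty":-3,"tz":-7.5,"twist":0.08},{"grip":100,"tx":-5,"ty":-6.1,"tz":-7.5,"twist":0.16},{"grip":100,"tx":-7.5,"ty":-9.2,"tz":-7.5,"twist":0.24},{"grip":100,"tx":-10,"ty":-12.2,"tz":-7.5,"twist":0.32},{"grip":100,"tx":-12.5,"ty":-15.2,"tz":-7.5,"twist":0.4},{"grip":100,"tx":-15,"ty":-18.3,"tz":-7.5,"twist":0.48},{"grip":100,"tx":-17.5,"ty":-21.3,"tz":-7.5,"twist":0.56},{"grip":100,"tx":-20,"ty":-24.4,"tz":-7.5,"twist":0.64},{"grip":100,"tx":-22.5,"ty":-27.4,"tz":-7.5,"twist":0.72},{"grip":100,"tx":-25,"ty":-30.5,"tz":-7.5,"twist":0.8}]'

```text
time: 1.25
eef_pos: [329.3, 268.9, 306.4]
tool_rot: [1.587, 2.711, 0.001]
wrist_force: [0.7, 0.3, -0.5]
grip_width: 0.999
grip_force: 0.0
```

```bash
python3 -c "
from h import *
to([535.6,-179.4,240],-0.312)"
```

```text
at [329.3 268.9 306.4] yaw 0.512 move cm [-49.19  -3.97   6.64] twist 0.824 t 1.25 F [ 0.7  0.3 -0.5] grip 0.9985358203735548 0.0
```

Request:
drive_tool --targets '[{"grip":100,"tx":-4,"ty":-0.3,"tz":0,"twist":0.07},{"grip":100,"tx":-8,"ty":-0.7,"tz":0,"twist":0.14},{"grip":100,"tx":-12,"ty":-1,"tz":0,"twist":0.21},{"grip":100,"tx":-16,"ty":-1.3,"tz":0,"twist":0.28},{"grip":100,"tx":-20,"ty":-1.7,"tz":0,"twist":0.35},{"grip":100,"tx":-24,"ty":-2,"tz":0,"twist":0.42},{"grip":100,"tx":-28,"ty":-2.3,"tz":0,"twist":0.49},{"grip":100,"tx":-32,"ty":-2.7,"tz":0,"twist":0.56},{"grip":100,"tx":-36,"ty":-3,"tz":0,"twist":0.63},{"grip":100,"tx":-40,"ty":-3.3,"tz":0,"twist":0.7},{"grip":100,"tx":-44,"ty":-3.7,"tz":0,"twist":0.77},{"grip":100,"tx":-48,"ty":-4,"tz":0,"twist":0.82}]'

```text
time: 2.25
eef_pos: [531.1, -169.0, 306.2]
tool_rot: [2.537, 1.853, 0.0]
wrist_force: [0.7, 0.4, -0.0]
grip_width: 0.996
grip_force: 0.0
```

Request:
drive_tool --targets '[{"grip":100,"tx":-1,"ty":0,"tz":3,"twist":0},{"grip":100,"tx":-1,"ty":0,"tz":6.5,"twist":0},{"grip":100,"tx":-1,"ty":0,"tz":10,"twist":0},{"grip":100,"tx":-1,"ty":0,"tz":13,"twist":0},{"grip":100,"tx":-1,"ty":0,"tz":13,"twist":0},{"grip":100,"tx":-1,"ty":0,"tz":13,"twist":0}]'

```text
time: 2.75
eef_pos: [526.8, -176.0, 175.1]
tool_rot: [-2.53, -1.856, 0.002]
wrist_force: [0.5, -0.6, 0.7]
grip_width: 1.001
grip_force: 0.0
```

```bash
python3 -c "
from h import *
to([535.6,-179.4,45],-0.312)
c=capture('wrist');cv2.imwrite('pics/w1.png',c['frame']);print(c['mount'],c['intrinsics'])"
```

```text
at [ 526.8 -176.   175.1] yaw -0.305 move cm [-0.08  0.99 13.01] twist 0.007 t 2.75 F [ 0.5 -0.6  0.7] grip 1.000854334501086 0.0
[[-5.35850109e-04 -9.44915672e-01 -3.27313437e-01  8.49666108e+01]
 [ 9.99999843e-01 -4.53554303e-04 -3.27757569e-04 -3.37033470e-01]
 [ 1.61248846e-04 -3.27313561e-01  9.44915767e-01 -1.43789606e+02]
 [ 0.00000000e+00  0.00000000e+00  0.00000000e+00  1.00000000e+00]] [[309.70691629   0.         319.54306377]
 [  0.         309.70691629 203.11558672]
 [  0.           0.           1.        ]]
```

View pics/w1.png

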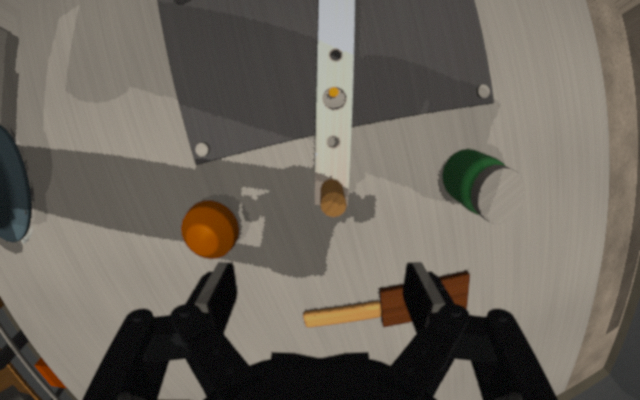

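The wrist view shows the knob top at (334,206), the pin top at (333,93), and holes a, b and c at (335,55), (334,98) and (333,142). I'll cast these to world points.

Run:
```python
from h import *
s=sense();c=capture('wrist')
for n,u,v,z in(("knob",334,206,81),("pin",333,93,44),("a",335,55,36),("b",334.5,98.5,36),("c",333,142,36)):
    print(n,wray(c,s,u,v,z).round(1))
f=c["frame"].astype(int)
m=(f[...,2]-f[...,0]>90).astype('u1');
for (x0,x1,y0,y1) in((315,350,180,225),(322,346,85,110)):
    y,x=np.nonzero(m[y0:y1,x0:x1]);print(x.mean()+x0,y.mean()+y0,x.min()+x0,x.max()+x0,y.min()+y0,y.max()+y0)
to([535.6,-179.4,45],-0.312)
```

```text
knob [ 539.1 -181.    81. ]
pin [566.7 -93.2  44. ]
a [579.3 -60.   36. ]
b [566.9 -98.4  36. ]
c [ 553.7 -136.6   36. ]
332.26666666666665 207.53333333333333 326 338 204 211
330.67123287671234 91.15068493150685 326 335 87 95
at [ 529.1 -177.1  178.8] yaw -0.305 move cm [-1.000e-02  6.400e-01  1.339e+01] twist 0.007 t 2.85 F [-0.5 -0.1  0.3] grip 0.9961899547509492 0.0
```

Run:
```python
from h import *
for i in range(3):
    to([538,-180.5,45],-0.322); c=capture("wrist")
```

```text
at [ 529.1 -177.1  178.8] yaw -0.305 move cm [-0.04  0.9  13.39] twist 0.017 t 2.85 F [-0.5 -0.1  0.3] grip 0.9961899547509492 0.0
at [ 529.4 -177.2  179.4] yaw -0.305 move cm [-0.04  0.86 13.44] twist 0.017 t 2.9 F [-0.3  0.7  0.6] grip 0.9980726079162034 0.0
at [ 529.3 -177.2  179.4] yaw -0.305 move cm [-0.04  0.86 13.44] twist 0.017 t 2.95 F [ 0.2 -1.   0.3] grip 0.9986820956194341 0.0
```

Request:
drive_tool --targets '[{"grip":100,"tx":0,"ty":0.9,"tz":2,"twist":0.017},{"grip":100,"tx":0,"ty":0.9,"tz":5,"twist":0.017},{"grip":100,"tx":0,"ty":0.9,"tz":8,"twist":0.017},{"grip":100,"tx":0,"ty":0.9,"tz":10.5,"twist":0.017},{"grip":100,"tx":0,"ty":0.9,"tz":12.5,"twist":0.017},{"grip":100,"tx":0,"ty":0.9,"tz":13.2,"twist":0.017},{"grip":100,"tx":0,"ty":0.9,"tz":13.2,"twist":0.017},{"grip":100,"tx":0,"ty":0.9,"tz":13.2,"twist":0.017},{"grip":100,"tx":0,"ty":0.9,"tz":13.2,"twist":0.017}]'

```text
time: 3.75
eef_pos: [537.9, -180.0, 46.6]
tool_rot: [2.546, 1.835, 0.003]
wrist_force: [-0.3, 0.2, 0.5]
grip_width: 1.0
grip_force: 0.0
```

Run:
```python
from h import *
to([539,-181,46],-0.322);c=capture("wrist");cv2.imwrite("pics/w2.png",c["frame"])
to([539,-181,46],-0.322);
```

```text
at [ 537.9 -180.    46.6] yaw -0.322 move cm [-0.06  0.13  0.06] twist 0.0 t 3.75 F [-0.3  0.2  0.5] grip 1.0003733376389117 0.0
at [ 537.9 -180.    46.5] yaw -0.322 move cm [-0.06  0.14  0.05] twist 0.0 t 3.8 F [ 1.   0.4 -0.5] grip 0.9991877313544537 0.0
```

View pics/w2.png

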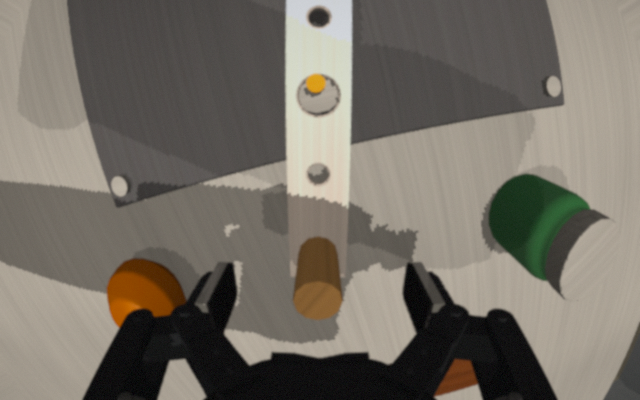

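The knob (top at (318,300)) sits centred between the fingers. The pin is at (316,84), eye b at (318,94) and hole c at (318,174).

Run:
```python
from h import *
s=sense();c=capture('wrist')
f=c["frame"].astype(int)
m=(f[...,2]-f[...,0]>120)
y,x=np.nonzero(m[70:96,300:335]);u,v=(x.min()+x.max())/2+300,(y.min()+y.max())/2+70;print(u,v)
for n,a,b,z in(("knob",318,300,81),("pin",u,v,44),("a",318.5,16,36),("b",318.5,94,36),("c",318,173.5,36)):
    print(n,wray(c,s,a,b,z).round(1))
```

```text
315.5 83.0
knob [ 537.5 -177.2   81. ]
pin [565.2 -91.1  44. ]
a [577.5 -58.5  36. ]
b [564.9 -96.4  36. ]
c [ 551.8 -134.5   36. ]
```

Request:
drive_tool --targets '[{"grip":60,"tx":0,"ty":0,"tz":0,"twist":0},{"grip":30,"tx":0,"ty":0,"tz":0,"twist":0},{"grip":10,"tx":0,"ty":0,"tz":0,"twist":0},{"grip":10,"tx":0,"ty":0,"tz":0,"twist":0},{"grip":5,"tx":0,"ty":0,"tz":0,"twist":0},{"grip":5,"tx":0,"ty":0,"tz":0,"twist":0},{"grip":5,"tx":0,"ty":0,"tz":0,"twist":0},{"grip":5,"tx":0,"ty":0,"tz":0,"twist":0},{"grip":5,"tx":0,"ty":0,"tz":0,"twist":0},{"grip":5,"tx":0,"ty":0,"tz":0,"twist":0}]'

```text
time: 4.68
eef_pos: [536.4, -179.2, 44.5]
tool_rot: [2.549, 1.837, 0.0]
wrist_force: [-1.5, 1.9, 3.8]
grip_width: 0.243
grip_force: 58.5
```

The grip holds at 58 N. Next I take the load off the pin and lift along the arc.

Request:
drive_tool --targets '[{"grip":5,"tx":0.15,"ty":0,"tz":0,"twist":0},{"grip":5,"tx":0.3,"ty":0,"tz":0,"twist":0},{"grip":5,"tx":0.35,"ty":0,"tz":-0.4,"twist":0},{"grip":5,"tx":0.4,"ty":0,"tz":-0.8,"twist":0},{"grip":5,"tx":0.5,"ty":0,"tz":-1.2,"twist":0},{"grip":5,"tx":0.6,"ty":0,"tz":-1.6,"twist":0},{"grip":5,"tx":0.7,"ty":0,"tz":-2,"twist":0},{"grip":5,"tx":0.8,"ty":0,"tz":-2.4,"twist":0},{"grip":5,"tx":0.9,"ty":0,"tz":-2.8,"twist":0},{"grip":5,"tx":1,"ty":0,"tz":-3.2,"twist":0},{"grip":5,"tx":1,"ty":0,"tz":-3.6,"twist":0},{"grip":5,"tx":1,"ty":0,"tz":-3.8,"twist":0}]'

```text
time: 5.68
eef_pos: [539.8, -169.6, 83.1]
tool_rot: [2.548, 1.837, 0.001]
wrist_force: [-0.2, -1.0, -2.6]
grip_width: 0.24
grip_force: 58.7
```

Run:
```python
from h import *
c=capture("wrist");c=capture("wrist");to([539,-181,46],-0.322)
cv2.imwrite("pics/w3.png",c["frame"])
```

```text
at [ 539.8 -169.8   82.9] yaw -0.322 move cm [-1.08  0.27  3.69] twist 0.0 t 5.7833 F [ 0.1 -2.6 -2.3] grip 0.24016489453982717 58.72187376022339
```

View pics/w3.png

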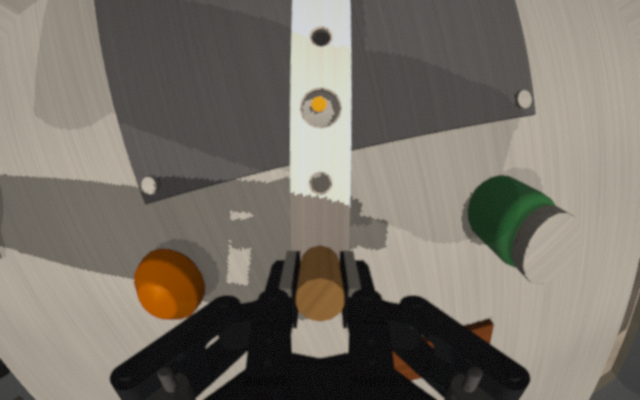

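The stay is lifted, with the pin seen through the eye at (319,104), hole b at (320,108) and hole c at (320,182). Now I compute the carry to hole c.

```bash
cat >> h.py <<'E'
def goal(p,th,o,R,a):
    H=o+R@[-112,165.7]
    d=p-H;L=np.hypot(*d);x=(150**2-210**2+L*L)/(2*L);h=np.sqrt(150**2-x*x);e=d/L
    for sg in(1,-1):
        P=H+e*x+sg*h*np.array([-e[1],e[0]])
        l=R.T@(P-o)
        if l[0]>0: break
    u=(p-P)/210;g=P+u*(255*np.cos(th)-31*np.sin(th))
    return H,P,u,np.r_[g,44.5+255*np.sin(th)-31*(1-np.cos(th))],np.arctan2(u[1],u[0])+np.pi/2,l
E
python3 - <<'E'
from h import *
o=np.array([569.2,-91.43]);a=-.0871;R=Ro.from_euler("z",a).as_matrix()[:2,:2]
H,P,u,g,ang,l=goal(np.array([565.2,-91.1]),.152,o,R,a);print(H,P,u,g,ang,l,"shield",np.arctan2(*(l-[-112,165.7])[::-1]))
print("chk pin-H",np.hypot(*(np.array([565.2,-91.1])-H)))
to(g,ang)
E
```

```text
[472.03879893  83.38473338] [619.32162523 111.80601194] [-0.25772202 -0.9662191 ] [ 555.56995093 -127.20377262   82.75349744] -0.26066384144167776 [ 32.25214093 206.82565912] shield 0.277727627324991
chk pin-H 197.79770364536296
at [ 539.8 -169.8   82.9] yaw -0.322 move cm [4.54 0.15 0.02] twist -0.061 t 5.7833 F [ 0.1 -2.6 -2.3] grip 0.24016489453982717 58.72187376022339
```

Request:
drive_tool --targets '[{"grip":5,"tx":0.4,"ty":0,"tz":0,"twist":-0.005},{"grip":5,"tx":0.9,"ty":0,"tz":0,"twist":-0.01},{"grip":5,"tx":1.4,"ty":0.05,"tz":0,"twist":-0.02},{"grip":5,"tx":1.9,"ty":0.05,"tz":0,"twist":-0.025},{"grip":5,"tx":2.4,"ty":0.1,"tz":0,"twist":-0.03},{"grip":5,"tx":2.9,"ty":0.1,"tz":0,"twist":-0.04},{"grip":5,"tx":3.4,"ty":0.1,"tz":0,"twist":-0.045},{"grip":5,"tx":3.9,"ty":0.15,"tz":0,"twist":-0.05},{"grip":5,"tx":4.3,"ty":0.15,"tz":0,"twist":-0.06},{"grip":5,"tx":4.5,"ty":0.15,"tz":0,"twist":-0.06},{"grip":5,"tx":4.5,"ty":0.15,"tz":0,"twist":-0.06},{"grip":5,"tx":4.5,"ty":0.15,"tz":0,"twist":-0.06}]'

```text
time: 6.78
eef_pos: [554.9, -127.2, 82.1]
tool_rot: [-2.492, -1.912, 0.001]
wrist_force: [-2.1, -2.0, -1.0]
grip_width: 0.24
grip_force: 58.9
```

Run:
```python
from h import *
c=capture("wrist");s=sense();c=capture("wrist");to([555.6,-127.2,82.75],-0.261)
cv2.imwrite("pics/w4.png",cv2.resize(c["frame"][100:340,240:400],None,fx=3.2,fy=2.5,interpolation=2) if 0 else cv2.resize(c["frame"][120:270,250:400],None,fx=4,fy=4,interpolation=2))
```

```text
at [ 554.9 -127.5   82.1] yaw -0.262 move cm [ 0.04  0.06 -0.06] twist -0.001 t 6.8833 F [-2.1 -2.9 -1.6] grip 0.23853727826812335 58.862605690956116
```

View pics/w4.png

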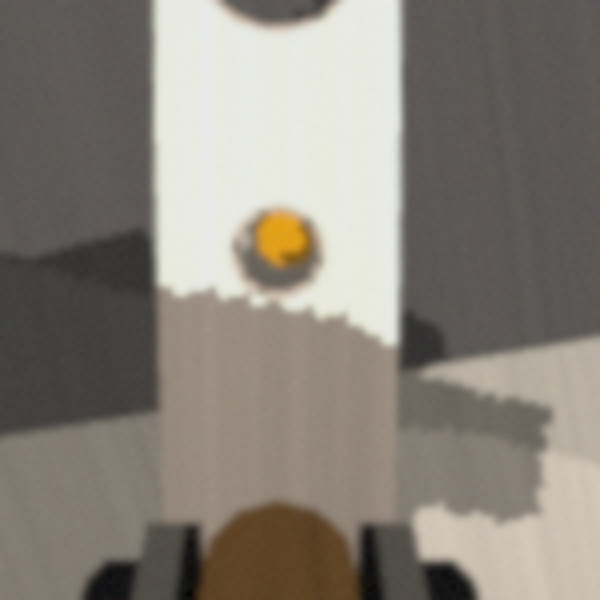

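The view shows hole c at crop (279,247), i.e. pixel (319.8,181.8). The pin is inside it at crop (283,238), i.e. (320.8,179.5). I'll compute the remaining offset with parallax.

```bash
cat >> h.py <<'E'
def offset(c,s,hole,pin,th,grip0=None):
    T=Ro.from_rotvec(s["tool_rot"]).as_matrix()
    zt=30+210*np.sin(th)+6*np.cos(th)
    h=wray(c,s,*hole,zt);p=wray(c,s,*pin,44)
    d=T.T@(np.r_[p[:2]-h[:2],0]);d[0]+=210-(210*np.cos(th)-6*np.sin(th))
    print("hole",h.round(1),"pin",p.round(1),"need hole shift tool mm",d.round(2));return h,p
def seg(c,v0=120,v1=260,u0=285,u1=355):
    f=c["frame"].astype(int)[v0:v1,u0:u1]
    m=((f[...,2]-f[...,0])>90).astype('u1')
    n,l,st,ce=cv2.connectedComponentsWithStats(m)
    for i in range(1,n):
        if 40<st[i,4]<600:print("orange",st[i],(ce[i]+[u0,v0]).round(1))
E
python3 - <<'E'
from h import *
s=sense();c=capture("wrist");seg(c)
h,p=offset(c,s,(319.7,181.8),(320.6,179.5),.149)
E
```

```text
orange [ 29  53  14  13 137] [320. 179.]
hole [565.5 -86.9  67.1] pin [564.8 -91.7  44. ] need hole shift tool mm [-1.6   0.54 -0.  ]
```

Request:
drive_tool --targets '[{"grip":5,"tx":-0.1,"ty":0.03,"tz":0,"twist":0},{"grip":5,"tx":-0.16,"ty":0.06,"tz":0,"twist":0},{"grip":5,"tx":-0.22,"ty":0.06,"tz":0.25,"twist":0},{"grip":5,"tx":-0.28,"ty":0.06,"tz":0.5,"twist":0},{"grip":5,"tx":-0.34,"ty":0.06,"tz":0.75,"twist":0},{"grip":5,"tx":-0.41,"ty":0.06,"tz":1.0,"twist":0},{"grip":5,"tx":-0.47,"ty":0.06,"tz":1.25,"twist":0},{"grip":5,"tx":-0.53,"ty":0.06,"tz":1.5,"twist":0},{"grip":5,"tx":-0.58,"ty":0.06,"tz":1.7,"twist":0},{"grip":5,"tx":-0.58,"ty":0.06,"tz":1.7,"twist":0},{"grip":5,"tx":-0.58,"ty":0.06,"tz":1.7,"twist":0}]'

```text
time: 7.85
eef_pos: [554.5, -133.1, 65.4]
tool_rot: [-2.493, -1.911, -0.001]
wrist_force: [-0.5, -1.9, 1.8]
grip_width: 0.238
grip_force: 59.4
```

Run:
```python
from h import *
c=capture("wrist");c=capture("wrist");to([555.6,-127.2,82.75],-0.261);seg(c)
cv2.imwrite("pics/w5.png",cv2.resize(c["frame"][130:230,260:380],None,fx=5,fy=5,interpolation=2))
```

```text
at [ 554.5 -133.1   65.5] yaw -0.262 move cm [ 0.6  -0.05 -1.73] twist -0.001 t 7.95 F [-0.1 -2.   1.5] grip 0.24613382810886963 59.32011008262634
orange [ 26  49  17  16 210] [319.  176.8]
```

View pics/w5.png

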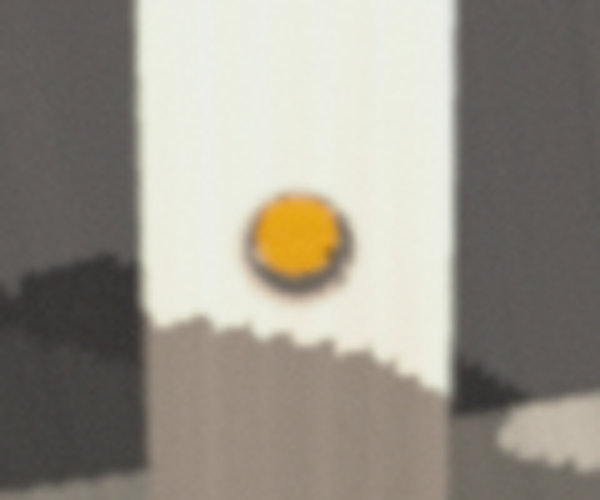

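Hole c's centre is at crop (299,246), i.e. (319.6,179.0). The pin is at crop (297.5,236), i.e. (319.4,177.1), nearly concentric.

Run:
```python
from h import *
s=sense();c=capture("wrist")
for th in(.075,.0825,.09):offset(c,s,(319.6,179.0),(319.4,177.1),th)
```

```text
hole [565.6 -90.7  51.7] pin [565.2 -91.5  44. ] need hole shift tool mm [ 0.11 -0.11 -0.  ]
hole [565.7 -90.3  53.3] pin [565.2 -91.5  44. ] need hole shift tool mm [-0.13 -0.11 -0.  ]
hole [565.8 -89.9  54.9] pin [565.2 -91.5  44. ] need hole shift tool mm [-0.36 -0.1  -0.  ]
```

Request:
drive_tool --targets '[{"grip":5,"tx":-0.03,"ty":0,"tz":0.15,"twist":0},{"grip":5,"tx":-0.06,"ty":0,"tz":0.3,"twist":0},{"grip":5,"tx":-0.09,"ty":0,"tz":0.45,"twist":0},{"grip":5,"tx":-0.11,"ty":0,"tz":0.6,"twist":0},{"grip":5,"tx":-0.14,"ty":0,"tz":0.75,"twist":0},{"grip":5,"tx":-0.16,"ty":0,"tz":0.9,"twist":0},{"grip":5,"tx":-0.18,"ty":0,"tz":1.0,"twist":0},{"grip":5,"tx":-0.18,"ty":0,"tz":1.0,"twist":0}]'

```text
time: 8.67
eef_pos: [553.6, -134.9, 55.1]
tool_rot: [-2.492, -1.912, 0.0]
wrist_force: [-0.9, -2.2, 3.5]
grip_width: 0.241
grip_force: 59.5
```

Run:
```python
from h import *
c=capture("wrist");c=capture("wrist");to([554.5,-136.5,44.5],-0.261);seg(c)
cv2.imwrite("pics/w6.png",cv2.resize(c["frame"][130:230,260:380],None,fx=5,fy=5,interpolation=2))
```

```text
at [ 553.7 -134.9   55.3] yaw -0.262 move cm [-0.14  0.12  1.08] twist -0.001 t 8.7667 F [-2.  -2.9  2.2] grip 0.24348792861421162 59.45808470249176
orange [ 26  49  18  18 255] [319.7 177.6]
```

Force is low and the pin has entered. I'm lowering it the rest of the way.

Request:
drive_tool --targets '[{"grip":5,"tx":-0.02,"ty":0,"tz":0.15,"twist":0},{"grip":5,"tx":-0.04,"ty":0,"tz":0.3,"twist":0},{"grip":5,"tx":-0.06,"ty":0,"tz":0.45,"twist":0},{"grip":5,"tx":-0.08,"ty":0,"tz":0.6,"twist":0},{"grip":5,"tx":-0.1,"ty":0,"tz":0.75,"twist":0},{"grip":5,"tx":-0.13,"ty":0,"tz":0.9,"twist":0},{"grip":5,"tx":-0.15,"ty":0,"tz":1.0,"twist":0},{"grip":5,"tx":-0.15,"ty":0,"tz":1.0,"twist":0},{"grip":5,"tx":-0.15,"ty":0,"tz":1.0,"twist":0}]'

```text
time: 9.52
eef_pos: [553.3, -136.3, 45.2]
tool_rot: [-2.492, -1.912, -0.0]
wrist_force: [-1.8, -2.5, 2.4]
grip_width: 0.244
grip_force: 59.6
```

Run:
```python
from h import *
c=capture("wrist");c=capture("wrist");to([554.5,-136.5,44.5],-0.261);seg(c)
cv2.imwrite("pics/w7.png",cv2.resize(c["frame"],None,fx=1.25,fy=1.25)[100:420])
```

```text
at [ 553.4 -136.3   45.3] yaw -0.262 move cm [0.01 0.12 0.08] twist -0.001 t 9.6167 F [-0.7 -1.6  1.8] grip 0.24284640236741784 59.57338571548462
orange [ 26  49  19  21 296] [319.8 179. ]
```

View pics/w7.png

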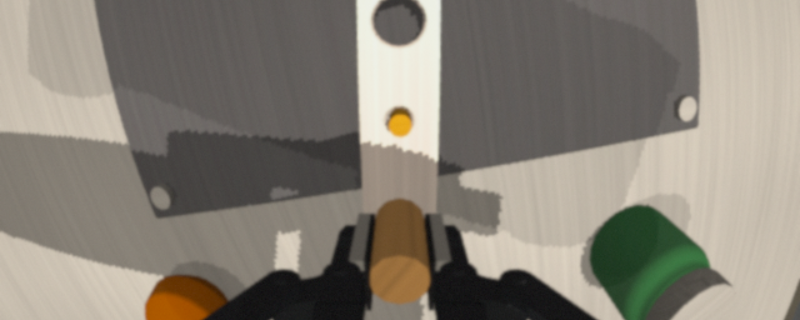

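The pin (crop (400,123)) protrudes through hole c and the stay is nearly level. I'll make a small final lowering before release.

Request:
drive_tool --targets '[{"grip":5,"tx":0,"ty":0,"tz":0.05,"twist":0},{"grip":5,"tx":-0.01,"ty":0,"tz":0.1,"twist":0},{"grip":5,"tx":-0.01,"ty":0,"tz":0.15,"twist":0},{"grip":5,"tx":-0.01,"ty":0,"tz":0.2,"twist":0},{"grip":5,"tx":-0.01,"ty":0,"tz":0.2,"twist":0},{"grip":5,"tx":-0.01,"ty":0,"tz":0.2,"twist":0}]'

```text
time: 10.12
eef_pos: [553.5, -136.5, 44.7]
tool_rot: [-2.492, -1.912, 0.0]
wrist_force: [-4.6, -0.0, 11.8]
grip_width: 0.24
grip_force: 60.5
```

It is seated on the shoulder: upward force rose to 12 N and motion stopped. Opening the fingers.

Request:
drive_tool --targets '[{"grip":5,"tx":0,"ty":0,"tz":-0.1,"twist":0},{"grip":30,"tx":0,"ty":0,"tz":-0.1,"twist":0},{"grip":50,"tx":0,"ty":0,"tz":-0.1,"twist":0},{"grip":80,"tx":0,"ty":0,"tz":-0.1,"twist":0},{"grip":100,"tx":0,"ty":0,"tz":-0.1,"twist":0},{"grip":100,"tx":0,"ty":0,"tz":-0.1,"twist":0},{"grip":100,"tx":0,"ty":0,"tz":-0.1,"twist":0},{"grip":100,"tx":0,"ty":0,"tz":-0.1,"twist":0}]'

```text
time: 10.78
eef_pos: [553.3, -136.4, 44.2]
tool_rot: [-2.492, -1.912, 0.0]
wrist_force: [-0.8, -0.4, -0.3]
grip_width: 0.998
grip_force: 0.0
```

Request:
drive_tool --targets '[{"grip":100,"tx":0,"ty":0,"tz":-1,"twist":0},{"grip":100,"tx":0,"ty":0,"tz":-3,"twist":0},{"grip":100,"tx":0,"ty":0,"tz":-6,"twist":0},{"grip":100,"tx":0,"ty":0,"tz":-9,"twist":0},{"grip":100,"tx":0,"ty":0,"tz":-12,"twist":0},{"grip":100,"tx":0,"ty":0,"tz":-12,"twist":0},{"grip":100,"tx":0,"ty":0,"tz":-12,"twist":0}]'

```text
time: 11.37
eef_pos: [554.9, -137.2, 167.5]
tool_rot: [2.489, 1.909, 0.004]
wrist_force: [0.2, -0.0, -0.7]
grip_width: 1.001
grip_force: 0.0
```

Run:
```python
from h import *
to([554.5,-136.5,44.5],-0.261)
a=capture("scene")["frame"];b=capture("wrist")["frame"]
cv2.imwrite("pics/f.png",np.vstack([cv2.resize(a[60:280,200:460],(700,592))[:300*2:1]])[:592])
```

```text
at [ 554.9 -137.2  167.5] yaw -0.262 move cm [ 0.07 -0.12 12.3 ] twist -0.001 t 11.3667 F [ 0.2 -0.  -0.7] grip 1.0007602049355167 0.0
```

View pics/f.png

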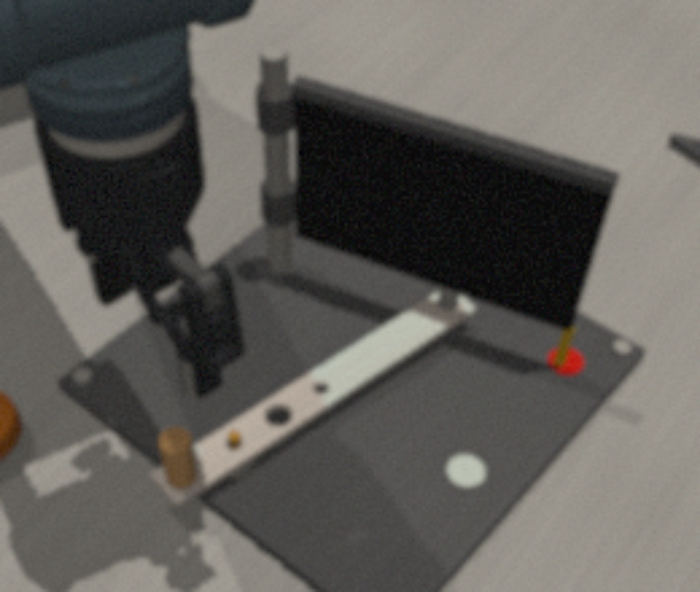

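The pointer stands on the red mark (crop (565,360)), the pin shows through hole c at (233,438), and the gripper is clear.

```bash
python3 -c "
from rig import finish_job
print(finish_job())"
```

```text
the job is handed in; nothing more can be done
None
```

I moved the stay to its outer hole (c), lowered it until it seated on the pin's shoulder, let go and handed the job in. The last picture shows the yellow pointer standing on the red mark and the gripper clear; `finish_job()` returned no verdict.

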